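# Turn the two-lug die home in its keyed block

### The job

Take the steel die that has two opposite lugs and set its round nose in the bore of the dark keyed block with the lugs on (or just above) the rim, clearly turned away from the slot. Then, pressing only lightly, turn it until the lugs drop into the slot, let go, and leave it fully home and upright. Leave the three-lug die and the round-collar die standing where they are.

Things in the scene. Friction and masses are not known exactly. Their poses are not given: they have to be found in the camera images.
- die_mid (a point): Centre, half-way up, of the loose two-lug steel die to be loaded: 78 mm tall, 0.3 kg; z is its axis (up), x runs along its two opposite lugs (a half turn looks the same). Relative to this point: round nose, 34 mm diameter, 39 to 25 mm below; lug bar, 76 mm (x) by 16 mm, 25 to 11 mm below; flat-sided grip head, 36 mm (x) by 14 mm (y), from 11 mm below to 39 mm above. Grip the head across y.
- socket (a point): On the bore's axis at the top face (rim) of the fixed dark steel block, 108 (x) by 84 by 34 mm high; x along its slot, z up. Round bore 46 mm diameter, right through; the slot across it, 88 mm (x) by 32 mm, 16 mm deep, takes the lugs either way round. Lugs resting on the rim: the die's centre is 25 mm above this point; fully home, on the slot's floor: 9 mm above.
- three_lug_die_mid (a point): Centre, half-way up, of a loose steel die of the same height, nose and head but with three lugs 120 degrees apart, each reaching 38 mm from the axis: it does not fit; leave it.
- collar_die_mid (a point): Centre, half-way up, of a loose steel die of the same height, nose and head but with a round collar of 76 mm diameter in place of lugs: it does not fit; leave it.

How it is judged:
By the outcome, as a careful person would: the job done as asked, in the order asked, and still so for the second after the job is handed in, with the robot touching nothing.
It also fails if it takes over 38 s, if anything falls off the work surface, if the arm or the gripper's body presses on something with over 40 N, if the wrist force passes 120 N, or if a joint passes its speed limit or range.

### The arm

A 6-joint arm with a two-finger parallel gripper is mounted at the origin on a cart in front of the work surface, level with it; the furniture and walls round the work are solid. World frame = base frame: x ahead of the robot, y to its left, z up, the work surface at z = 0. Lengths are in mm, angles in degrees, forces in N, time in s.
With the tool pointing down it reaches from about 350 to 875 mm from the base axis. Payload 4.2 kg.
Tool frame: the origin (TCP) lies at the very end of the fingers, on their centre line; the grasp point (between the pads) lies 19 mm behind it; z points along the fingers, y is the line along which they close (so a half turn about z gives the same grasp; the last joint's range is limited). The gripper opens to 87 mm and grips with 3 to 60 N. Pads are 19 mm wide; open, the fingers measure 117 mm over their backs; the gripper's body (75 mm by 190 mm) begins 51 mm behind the grasp point.
Start: joints at [-50.157, 22.042, 0.453, 0, -68.411, -14.817], TCP at [264.413, -566.29, 186.35] pointing down, gripper open.
Joint ranges: [-179.83, 179.83], [-69.29, 118.12], [-61.27, 80.66], [-181.25, 117.63], [-171.15, -9.14], [-177.46, 177.46]. Speed limits (degrees/s): [159.86, 159.86, 180, 180, 180, 180].

### API

Orientations are given as a 3x3 rotation matrix whose columns are the frame's x, y, z axes.
In Python, from plant import r gives the robot as it stands. Calls block until the motion is done:
- r.reach(position, orientation): joint-space move of the TCP to a pose.
- r.move_straight(position, vel=150, ori=None, force_limit=None): straight line of the TCP; ori=None keeps the orientation; vel is the mean speed in mm/s. With force_limit (N) it stops when the force on the tool has changed by that much, and returns True; else False.
- r.goto_joints(angles): joint-space move.
- r.gripper_to(opening, squeeze=None): finger opening in mm; squeeze is the grip in N (None keeps the last); returns when the fingers have stopped.
- r.sleep(seconds).
- r.solve_ik(position, orientation): joint angles nearest the present ones, or None.
- r.get_state(): the state.
- r.snapshot(name): name is "side" or "top"; returns a dict with "img" (420x560x3 uint8, red, green, blue), "vertical_fov" (degrees; the focal length in pixels is half the picture's height over the tangent of half this angle, whatever the lens; pixels are square), "cx", "cy" (the principal point, pixels), "cam_to_world" (4x4, takes a point from camera to world coordinates). Camera axes: x right, y down, z forward; pixel columns grow to the right and rows downward; lengths in mm; the calibration is good to about 2 mm. A picture is of the moment at which its call begins. There is no depth.
A pose or a line that the arm cannot do raises r.MotionError and nothing moves.
- r.close_job(): hands the job in; it is judged then, once.
The state is a dict: "clock": time; "joints": joint angles; "joint_vel": joint speeds; "joint_torque": joint torques, N m; "position": TCP position; "tcp_rot": TCP orientation; "force": force on the tool from outside, world axes, zero at the start; "wrist_torque": the same for the moment, N m; "grip_width": finger opening in mm; "gripper_force": force on a finger pad.
Only numpy, scipy, OpenCV 4.12 (cv2) and the standard library are available. Lean on these libraries where they do the work, as an engineer would, in place of code of your own. Each camera call takes 0.05 s, during which the arm holds its last target. There are 200 camera calls.

## Working session

There is one attempt and no reset: what is moved stays moved. The work goes in short steps, each a Python script; the robot and the scene stay as the last script left them, time stands still between calls to the robot, and variables do not carry over. Pictures are saved under pics/ and viewed, at most 10 in all, crops included, and the job is handed in when it is done.

```bash
mkdir -p pics; ls
python3 - <<'E'
from plant import r
import cv2,numpy as np,pickle
for n in("side","top"):
    s=r.snapshot(n);pickle.dump(s,open(f"pics/{n}0.pkl","wb"))
    cv2.imwrite(f"pics/{n}0.png",s["img"][:,:,::-1])
    print(n,s["vertical_fov"],s["cx"],s["cy"],np.round(s["cam_to_world"],3).tolist())
print(r.get_state()["clock"])
E
```

```text
pics
side 53.9145004523898 281.62630164938423 214.35924538123936 [[1.0, -0.025, 0.008, 512.609], [-0.018, -0.441, 0.898, -710.611], [-0.019, -0.897, -0.441, 445.638], [0.0, 0.0, 0.0, 1.0]]
top 50.57167533248464 270.57869291424225 209.1224485505453 [[0.002, -0.98, 0.198, 338.118], [-1.0, -0.002, -0.001, 64.067], [0.001, -0.198, -0.98, 983.425], [0.0, 0.0, 0.0, 1.0]]
0.1
```

View pics/side0.png

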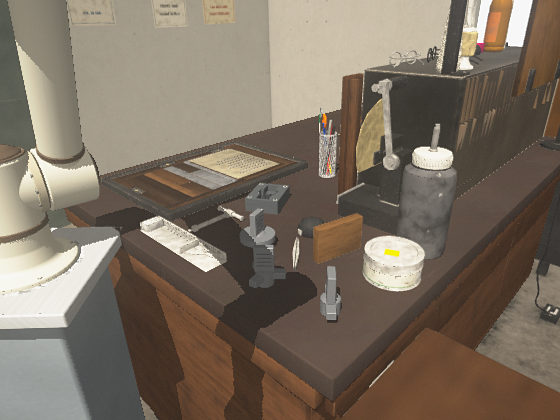

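View pics/top0.png

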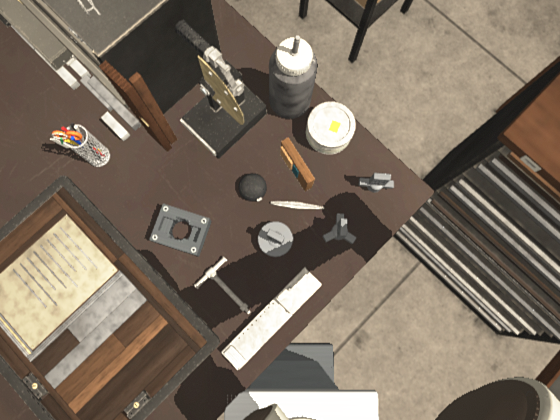

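The top view shows the keyed block near (180,230), the collar die near (275,238), the three-lug die near (340,230) and the two-lug die near (377,182). I'll enlarge crops of the block and the two-lug die next.

Run:
```python
import cv2,numpy as np
t=cv2.imread("pics/top0.png");s=cv2.imread("pics/side0.png")
f=lambda i,x,y:cv2.resize(i[y:y+74,x:x+100],None,fx=4,fy=4,interpolation=cv2.INTER_CUBIC)
# panels: top block(130,193) top die(330,145); side block(220,160) side die(285,255)
cv2.imwrite("pics/c0.png",np.vstack([np.hstack([f(t,130,193),f(t,330,145)]),np.hstack([f(s,220,160),f(s,285,255)])]))
```

```text
(no output)
```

View pics/c0.png

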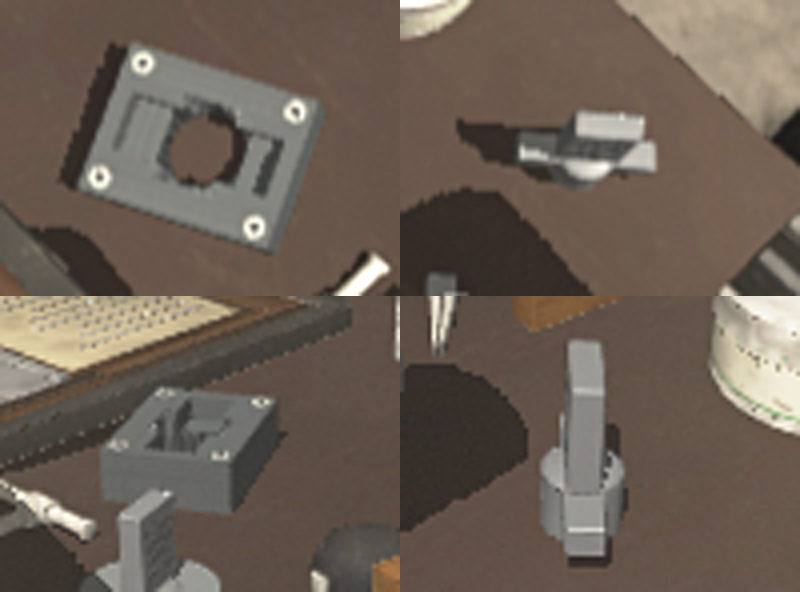

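Crop readings: the rim screws in the top view are at (142,62), (294,111), (254,227) and (99,177). The die's head-top corners are at (580,112), (644,114), (642,138) and (575,136) in the top view, and (568,341), (601,341), (604,389) and (568,388) in the side view.

```bash
cat > h.py <<'E'
import numpy as np,pickle,cv2
def ray(s,px,z):
    f=s["img"].shape[0]/2/np.tan(np.radians(s["vertical_fov"]/2));T=np.array(s["cam_to_world"])
    d=T[:3,:3]@[(px[0]-s["cx"])/f,(px[1]-s["cy"])/f,1];o=T[:3,3]
    return (o+d*(z-o[2])/d[2])
def crop(P,o,off,k=4): return [( (x-o[0]+.5)/k-.5+off[0],(y-o[1]+.5)/k-.5+off[1]) for x,y in P]
def R(a): # tool down, closing (y) axis at a deg
    c,s=np.cos(np.radians(a)),np.sin(np.radians(a));y=np.array([c,s,0]);z=np.array([0,0,-1.])
    return np.c_[np.cross(y,z),y,z]
E
python3 - <<'E'
from h import *
from plant import r
T=pickle.load(open("pics/top0.pkl","rb"));S=pickle.load(open("pics/side0.pkl","rb"))
def show(n,s,P,o,off,z):
    p=np.array([ray(s,q,z) for q in crop(P,o,off)])[:,:2]
    e=np.roll(p,-1,0)-p
    print(n,p.mean(0).round(1),"edges",np.linalg.norm(e,axis=1).round(1),"ang",np.degrees(np.arctan2(e[:,1],e[:,0])).round(1))
    return p.mean(0)
c=show("block top",T,[(142,62),(294,111),(254,227),(99,177)],(0,0),(130,193),34)
show("block side",S,[(166,394),(263,402),(221,455),(120,445)],(0,296),(220,160),34)
d=show("die top",T,[(580,112),(644,114),(642,138),(575,136)],(400,0),(330,145),78)
show("die side",S,[(568,341),(601,341),(604,389),(568,388)],(400,296),(285,255),78)
show("lug ends",T,[(519,140),(657,150)],(400,0),(330,145),28)
print(np.hypot(*d),np.hypot(*c))
for a in(0,180,-8,172):print(a,r.solve_ik([*d,60],R(a)))
E
```

```text
block top [487.  261.2] edges [87.9 65.9 88.5 66.3] ang [-107.8  162.9   72.4  -17.6]
block side [487.1 262.6] edges [66.7 88.1 65.5 86.9] ang [ -15.8 -108.4  163.1   72.3]
die top [ 593.5 -172. ] edges [33.8 13.2 35.3 13.5] ang [-91.7 172.5  88.4 -13.8]
die side [ 592.7 -170.3] edges [13.2 33.3 13.7 32.7] ang [ -2.7 -95.7 174.6  83.4]
lug ends [ 596.1 -172.1] edges [76.6 76.6] ang [-94.2  85.8]
617.9607528918958 552.5811678992463
0 None
180 [ -1.1763986   27.75981009  -9.91965458   0.         -52.32053532
   1.1763986 ]
-8 [ -1.1763986   27.75981009  -9.91965458   0.         -52.32053532
 173.1763986 ]
172 [ -1.1763986   27.75981009  -9.91965458   0.         -52.32053532
  -6.8236014 ]
```

Run:
```python
from h import *
from plant import r
A=177
print(r.solve_ik([593.3,-171.3,43],R(A)),r.solve_ik([487,261.9,70],R(122+90)),r.solve_ik([487,261.9,50],R(162)))
r.gripper_to(60)
r.reach([593.3,-171.3,150],R(A))
print(r.move_straight([593.3,-171.3,43],vel=100,force_limit=12))
print(r.gripper_to(0,35))
s=r.get_state();print(s["clock"],s["grip_width"],s["gripper_force"],s["force"])
r.move_straight([593.3,-171.3,190],vel=150)
for n in("side","top"):
    q=r.snapshot(n);pickle.dump(q,open(f"pics/{n}1.pkl","wb"))
    cv2.imwrite(f"pics/{n}1.png",q["img"][:,:,::-1])
s=r.get_state();print(s["clock"],s["grip_width"],s["force"],s["position"])
```

```text
[ -1.10754885  28.82117851 -10.95491192   0.         -50.22390958
  -1.89245115] [ 45.06820462  21.60121556 -18.76086464   0.         -49.6379198
 -13.06820462] [ 45.06820462  23.0315664  -19.99492469   0.         -46.97350891
 -63.06820462]
False
False
5.1417 0.5506491621146123 0.0 [0.28741041 0.51215793 0.32384952]
6.375 0.36242711651819615 [ 0.29242576  0.47373493 -0.51051038] [ 592.62901914 -171.21496695  188.68395471]
```

View pics/side1.png

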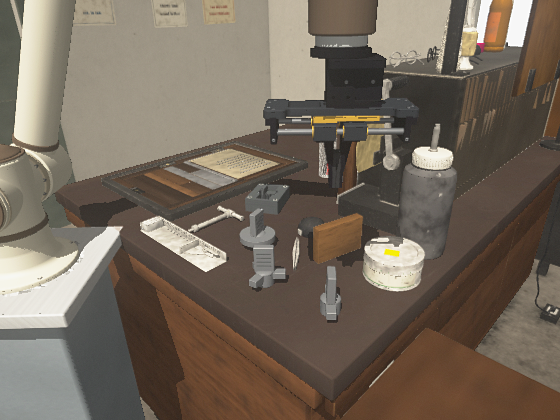

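The side view shows the fingers empty at (335,185) and the die still standing at (331,290), so the grasp missed. I'll project the TCP into both pictures to find the discrepancy.

Run:
```python
from h import *
from plant import r
s=r.get_state();p=np.array(s["position"])
for n in("side","top"):
    q=pickle.load(open(f"pics/{n}1.pkl","rb"));T=np.array(q["cam_to_world"]);f=210/np.tan(np.radians(q["vertical_fov"]/2))
    def pr(X):
        c=T[:3,:3].T@(X-T[:3,3]);return (f*c[:2]/c[2]+[q["cx"],q["cy"]]).round(1)
    print(n,"tcp",pr(p),"die top",pr(np.array([593,-171,78])),"die bottom",pr(np.array([593,-171,0])),"lugtop",pr(np.array([593,-171,28])), "corner/base", pr(np.zeros(3)))
    q0=pickle.load(open(f"pics/{n}0.pkl","rb"));print(np.abs(T-q0["cam_to_world"]).max())
```

```text
side tcp [333.5 208.1] die top [331.2 271.9] die bottom [329.6 311.4] lugtop [330.1 297.7] corner/base [ 24.7 263.9]
0.0
top tcp [396.4 160.2] die top [381.7 176.1] die bottom [373.3 185.4] lugtop [376.2 182.2] corner/base [301.4 470.2]
0.0
```

View pics/top1.png

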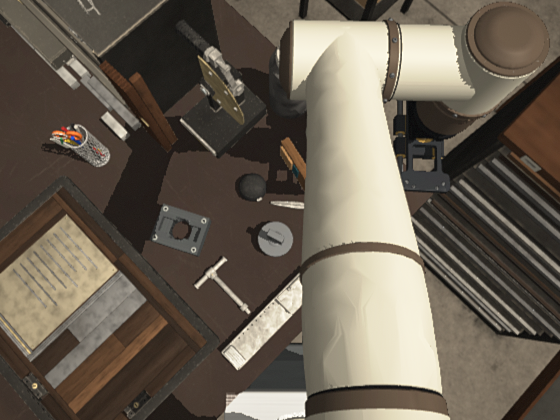

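The top view shows the arm hiding the fingers, with the gripper body around (425,165). In the side view the tip sits about 22 px above its prediction, roughly 40 mm. I'll check this in enlarged crops before moving.

Run:
```python
from h import *
t=cv2.imread("pics/top1.png");s=cv2.imread("pics/side1.png")
g=lambda i:np.clip(i.astype(float)*1.8+15,0,255).astype(np.uint8)
a=cv2.resize(g(s)[80:220,250:430],None,fx=4,fy=4,interpolation=3)[:, :]
b=cv2.resize(g(t)[80:220,380:480],None,fx=4,fy=4,interpolation=3)
o=np.hstack([a[:,40:440],b]);print(o.shape)  # side: col=(x+40)/4+250,row y/4+80 ; top: col (x-400)/4+380
cv2.imwrite("pics/c1.png",o)
```

```text
(560, 800, 3)
```

View pics/c1.png

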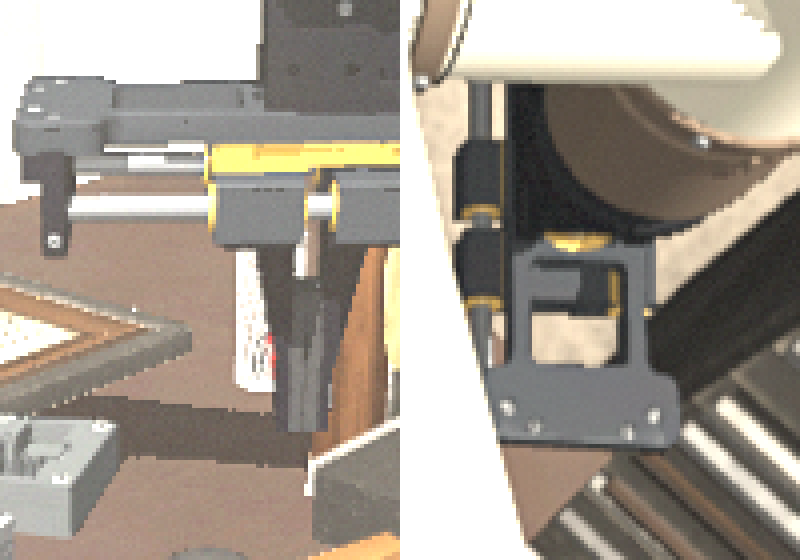

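The side crop shows the closed fingertips at about pixel (336,188), and the top crop shows the gripper's end plate centred near (426,182). Both fit fingertips about 35–40 mm higher than reported, with x and y right. I'll return to the known-clear height with the fingers open and look again.

Run:
```python
from h import *
from plant import r
r.gripper_to(60)
print(r.move_straight([593.3,-171.3,45],vel=150,force_limit=8))
q=r.snapshot("side");pickle.dump(q,open("pics/side2.pkl","wb"))
s=r.get_state();print(s["clock"],s["position"],s["tcp_rot"].round(4) if hasattr(s["tcp_rot"],"round") else s["tcp_rot"],s["joints"])
i=np.clip(q["img"][200:340,235:435,::-1].astype(float)*1.7+15,0,255).astype(np.uint8)
cv2.imwrite("pics/c2.png",cv2.resize(i,None,fx=4,fy=4,interpolation=3))
```

```text
False
8.725 [ 594.26917912 -171.41472805   46.26239601] [[-5.210e-02 -9.986e-01  2.500e-03]
 [-9.986e-01  5.210e-02 -3.000e-04]
 [ 2.000e-04 -2.500e-03 -1.000e+00]] [-1.10824348e+00  2.86156561e+01 -1.07645716e+01  1.92359308e-02
 -5.04760720e+01 -1.89172482e+00]
```

View pics/c2.png

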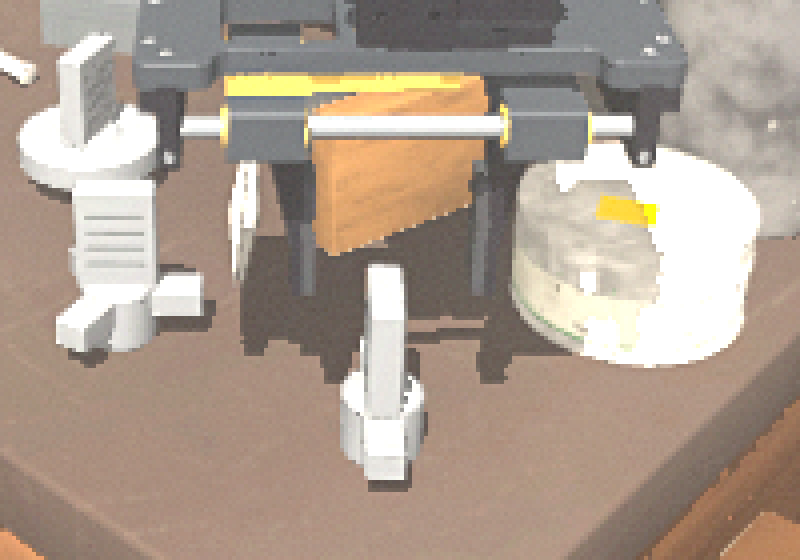

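The fingers, with tips near crop (303,295) and (480,295), straddle the die in x but appear either behind it or above it. The yellow carriage rings are visible in both earlier views, so I'll triangulate them to decide which.

Run:
```python
from h import *
T=pickle.load(open("pics/top1.pkl","rb"));S=pickle.load(open("pics/side1.pkl","rb"));S2=pickle.load(open("pics/side2.pkl","rb"))
def tri(a,b):
    o=[];D=[]
    for s,p in((S,a),(T,b)):
        o.append(np.array(s["cam_to_world"])[:3,3]);d=ray(s,p,0)-o[-1];D.append(d/np.linalg.norm(d))
    k=np.linalg.lstsq(np.c_[D[0],-D[1]],o[1]-o[0],rcond=None)[0]
    A=o[0]+k[0]*D[0];B=o[1]+k[1]*D[1];return ((A+B)/2).round(1),np.linalg.norm(A-B).round(1)
s=lambda x,y:((x+40)/4+250,y/4+80); t=lambda x,y:((x-400)/4+380,y/4+80)
print("ring L",tri(s(213,210),t(480,303)),"ring R",tri(s(335,205),t(482,213)))
print("endplate screws",tri(s(40,86),t(508,408)),tri(s(36,104),t(655,415)))
for z in(190,210,230):print(z,"tip if at z:",ray(S,s(305,428),z).round(1))
for z in(46,66,75,85):print(z,"tips2 if at z:",[ray(S2,(x/4+235,294/4+200),z).round(1) for x in(303,480)])
```

```text
ring L (array([ 565.1, -146. ,  294.3]), np.float64(2.5)) ring R (array([ 605.2, -148.9,  295.2]), np.float64(1.2))
endplate screws (array([ 507.9, -141.2,  337.4]), np.float64(5.9)) (array([ 505.7, -194.4,  341.7]), np.float64(2.9))
190 tip if at z: [606.9 -95.  190. ]
210 tip if at z: [ 599.6 -143.2  210. ]
230 tip if at z: [ 592.2 -191.3  230. ]
46 tips2 if at z: [array([ 564.9, -127.1,   46. ]), array([ 639.5, -130.6,   46. ])]
66 tips2 if at z: [array([ 562.3, -156.3,   66. ]), array([ 633.1, -159.6,   66. ])]
75 tips2 if at z: [array([ 561.1, -169.5,   75. ]), array([ 630.3, -172.7,   75. ])]
85 tips2 if at z: [array([ 559.8, -184.1,   85. ]), array([ 627.1, -187.2,   85. ])]
```

The end-plate screws centre on y ≈ -168, which matches the TCP. The rings I paired belong to two different rods, so that match was false. With y correct, both pictures put the tips about 36 mm above the reported z, which also explains closing just above the 78 mm head. I'll make a guarded descent by that correction and grip.

Run:
```python
from h import *
from plant import r
print(r.move_straight([593.3,-171.3,8],vel=100,force_limit=8))
s=r.get_state();print(s["clock"],s["position"],s["force"])
print(r.gripper_to(0,35))
s=r.get_state();print(s["clock"],s["grip_width"],s["gripper_force"],s["force"])
q=r.snapshot("side");pickle.dump(q,open("pics/side3.pkl","wb"))
i=np.clip(q["img"][200:340,235:435,::-1].astype(float)*1.7+15,0,255).astype(np.uint8)
cv2.imwrite("pics/c3.png",cv2.resize(i,None,fx=4,fy=4,interpolation=3))
```

```text
False
9.2417 [ 593.62737435 -171.40788678    8.21880188] [ 0.23321744 -0.65627705  0.72061544]
False
10.075 14.23094193776403 34.949137712828815 [-0.65723095  0.50877103  0.72538565]
```

View pics/c3.png

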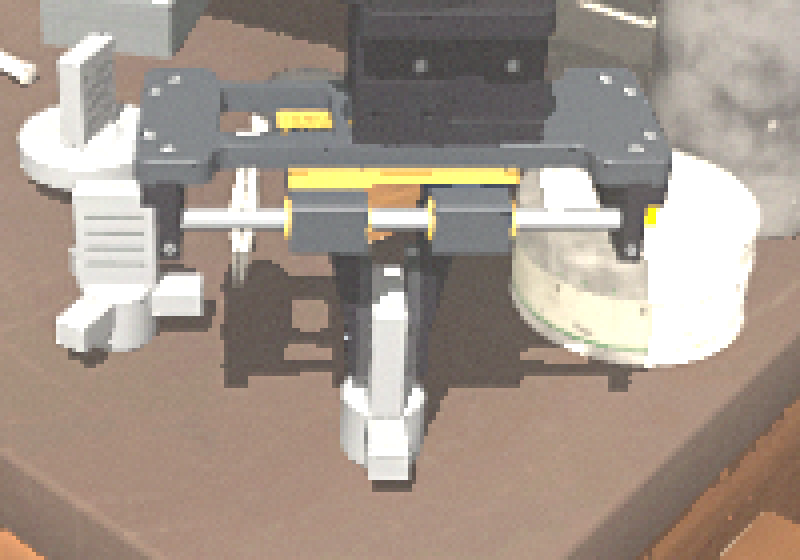

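The side crop shows the fingers closed on the head at about (388,330), with a width of 14.2 mm and the die upright. While gripped, die centre = reported TCP z + 30.8, so contact with the rim is expected at TCP z ≈ 28 and home at ≈ 12.

Run:
```python
from h import *
from plant import r
C=[487,261.9]
r.move_straight([593.3,-171.3,150],vel=200)
print(r.get_state()["clock"],r.get_state()["force"])
r.reach([*C,150],R(212))
r.move_straight([*C,52],vel=150)
r.sleep(.3)
s=r.get_state();print(s["clock"],s["grip_width"],s["force"],s["position"])
print(r.move_straight([*C,24],vel=25,force_limit=4))
s=r.get_state();print(s["clock"],s["force"],s["position"])
a=[]
for n,(x,y) in(("side",(195,140)),("top",(130,175))):
    q=r.snapshot(n)
    a.append(cv2.resize(np.clip(q["img"][y:y+110,x:x+133,::-1].astype(float)*1.6+10,0,255).astype(np.uint8),None,fx=3,fy=3,interpolation=3))
cv2.imwrite("pics/c4.png",np.hstack(a))
```

```text
10.9833 [ 0.56252661  0.3454924  -4.80017395]
13.7167 13.754766806072231 [-0.49690284  0.02717127 -3.58103864] [487.32444924 262.22870121  52.78599794]
True
14.6 [-0.5756872   0.2741568   4.51257972] [486.87286546 261.69393265  27.93192703]
```

View pics/c4.png

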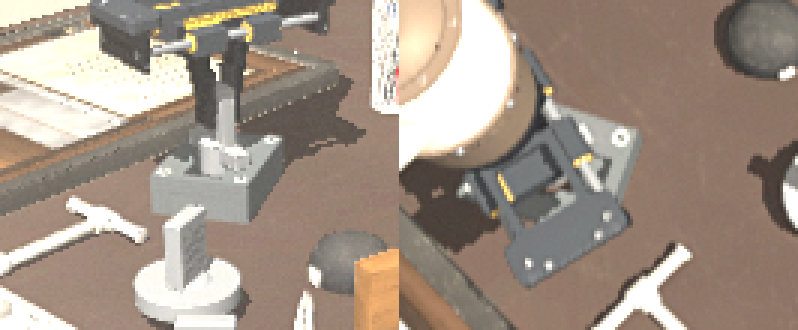

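The crop shows the die upright with its nose in the bore and the lugs across the rim at side (225,155), well off the slot. Contact came at z = 27.93 against a predicted 28.2. Next I'll turn it with light downward probes.

Run:
```python
from h import *
from plant import r
C=[487,261.9]
r.sleep(.2);print(r.get_state()["force"])
for a in(196,184,176,169,163,157,151):
    r.move_straight([*C,27.9],vel=40,ori=R(a))
    s=r.get_state();f0=s["force"]
    hit=r.move_straight([*C,23],vel=25,force_limit=3)
    s=r.get_state();print(a,hit,round(s["clock"],2),np.round(f0,1),np.round(s["force"],1),np.round(s["wrist_torque"],2),s["position"][2].round(2))
    if not hit or s["position"][2]<25: break
    if s["clock"]>27:break
```

```text
[-0.64857119 -0.38539398  5.93991557]
196 True 15.53 [-0.5 -0.1  1.5] [-2.  -0.4  4.6] [0.03 0.56 0.02] 27.9
184 True 16.1 [-0.2 -0.1  0.6] [-2.3 -0.7  5.7] [ 0.06  0.74 -0.11] 27.86
176 False 16.74 [ 1.   0.2 -2.6] [-0.1  1.3 -5.3] [ 0.5   0.09 -0.23] 22.24
```

The lugs dropped into the slot at 176°. I'll centre the yaw, lower to the floor, and release.

Run:
```python
from h import *
from plant import r
C=[487,261.9]
r.move_straight([*C,22],vel=40,ori=R(163))
s=r.get_state();print(s["clock"],np.round(s["force"],1))
hit=r.move_straight([*C,10],vel=25,force_limit=4)
s=r.get_state();print(hit,s["clock"],np.round(s["force"],1),np.round(s["position"],2))
r.gripper_to(45)
r.sleep(.2)
r.move_straight([*C,150],vel=150)
r.reach([480,60,230],R(163))
a=[]
for n,(x,y) in(("side",(195,140)),("top",(130,175))):
    q=r.snapshot(n);pickle.dump(q,open(f"pics/{n}5.pkl","wb"))
    a.append(cv2.resize(np.clip(q["img"][y:y+110,x:x+133,::-1].astype(float)*1.6+10,0,255).astype(np.uint8),None,fx=3,fy=3,interpolation=3))
cv2.imwrite("pics/c5.png",np.hstack(a))
s=r.get_state();print(s["clock"],np.round(s["force"],1))
```

```text
17.1167 [-0.6  1.  -3.3]
True 17.55 [-1.4  0.1  4.6] [486.9  261.77  11.88]
20.625 [-0.5 -0.7 -0.6]
```

View pics/c5.png

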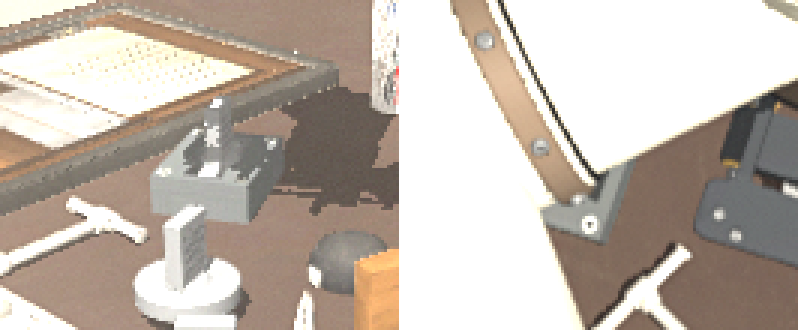

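The side crop shows the die upright at (215,135), its lugs down in the slot. Contact at z = 11.88 matches the slot floor (12.2), and the gripper is clear.

```bash
python3 -c "
from plant import r
print(r.close_job())"
```

```text
the job is handed in; nothing more can be done
None
```

The two-lug die is fully home and upright in the keyed block, released and handed in at about 21 s; the first grasp closed just above its head and had to be redone lower, and I never touched the other two dies.

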